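Open the stuck ink canister

ROBOT

A 6-joint arm with a two-finger parallel gripper is mounted at the origin on the work surface. World frame = base frame: x ahead of the robot, y to its left, z up, the work surface at z = 0. Lengths are in mm, angles in rad, forces in N, time in s.
With the tool pointing down it reaches from about 275 to 750 mm from the base axis. Payload 10.2 kg.
Tool frame: the origin (TCP) lies at the very end of the fingers, on their centre line; the grasp point (between the pads) lies 19 mm behind it; z points along the fingers, y is the line along which they close (so a half turn about z gives the same grasp; the last joint's range is limited). The gripper opens to 85 mm and grips with 20 to 120 N. Pads are 22 mm wide; open, the fingers measure 114 mm over their backs; the gripper's body (76 mm by 85 mm) begins 54 mm behind the grasp point. The pads swing forward as they close: fully open they stand 13 mm farther back than shut.
Start: joints at [-1.467, 0.313, 1.498, -0, 1.331, -0.223], TCP at [168.52, -497.225, 231.294] pointing down, gripper open.
Joint ranges: [-2.94, 2.94], [-0.97, 2.17], [0.19, 2.56], [-1.23, 4.37], [0.02, 3.11], [-2.88, 2.88]. Speed limits (rad/s): [2.39, 2.39, 3.01, 3.14, 3.14, 3.14].

INTERFACE

Orientations are given as a unit quaternion [w, x, y, z].
In Python, from rig import * gives the robot as it stands. The module is installed in compiled form; this text tells all that it offers.
- The arm moves only by the shell command python3 -m crank 'ROWS' [FORCE]. ROWS is JSON, a list that holds one entry, the list of rows, each a list of 7 numbers: the shift along the tool's x, y, z in units of 25 mm (1.0 is 25 mm), then the turn, a rotation vector about the tool's x, y, z in units of 8 degrees (1.0 is 8 degrees), then the finger opening in mm, from 0 to 85.4. A call has exactly 8 rows; each row shifts and turns the commanded pose from where the row before left it, along the tool's axes as they then stand; what a row does not reach is not made up. A row lasts 1/10 s, in which the tool goes at most 50 mm and 8.59 degrees, less where a joint would pass 70% of its speed; a pose out of reach is approached as far as the arm can. A call is refused whole if a number of a shift passes 1 or a number of a turn 1, either way. A call with a gripper value outside its range is refused whole. The fingers move at their own pace and stop on an object; FORCE is the grip in N (left out, the last holds). Time passes only in rows, so rows that do not move let the fingers close, or fill a call up. It gives the time, the measured TCP pose, the force, the opening and the grip force at its end, in the units of the state.
- sense(): the state, without advancing time (a new reading comes with each control period).
- capture(name): name is "side" or "top"; returns the picture (384x512x3 uint8, blue, green, red); there is no depth.
- camera_model(name): a dict with "fx", "fy", "cx", "cy" (pixels), "world_from_camera" (4x4, takes a point from camera to world coordinates). Camera axes: x right, y up, looking along -z (the intrinsics and any distortion apply to the point x, -y, -z); pixel columns grow to the right and rows downward; lengths in mm; the calibration is good to about 2 mm. A picture is of the moment at which its call begins. camera_model takes no time and is no camera call.
- finish_job(): hands the job in; it is judged then, once.
The state is a dict: "time_s": time; "joints": joint angles; "dq": joint speeds; "tau": joint torques, N m; "eef_pos": TCP position; "ee_rot": TCP orientation; "force": force on the tool from outside, world axes, zero at the start; "wrist_torque": the same for the moment, N m; "grip_width": opening from 0.0 (shut) to 1.0 (fully open); "grip_force": force on a finger pad.
Only numpy, scipy, OpenCV 4.12 (cv2) and the standard library are available. Lean on these libraries where they do the work, as an engineer would, in place of code of your own. Each camera call takes 0.05 s, during which the arm holds its last target. There are 200 camera calls.

TASK

The orange cap on the red ink canister is stuck: break it loose with a short hard twist to the left (anticlockwise from above), then spin it on with a light touch until you feel its end stop, neither driving it hard into the stop nor tugging it up while it is still caught. Lift it off and set it down gently, top up, flat in the steel tray. Leave the blue can, bowl, jar and sponges where they are.

Things in the scene. Friction and masses are not known exactly. Their poses are not given: they have to be found in the camera images.
- cap: Ribbed orange cap, round, 52 mm across, 40 mm high, about 0.12 kg. Origin at the centre of its underside, z up its axis. Two ears, 10 mm wide and 4 mm thick, stick out at the bottom along its own +x and -x, to 37 mm from the axis. Seated it has 2 mm of play sideways and 3 mm upwards. Clockwise is blocked.
- cap_grip (a point): On the cap's axis, 27 mm above its underside: grip the round side here, at any yaw (free from 12 to 40 mm up). The cap is stuck with about 1.4 N m (1.0 to 1.8), needing a squeeze of some 40 N or more, until turned 0.2 to 0.4 rad anticlockwise; then it turns nearly freely. A squeeze near 20 N slips before the ears are overloaded.
- cap_ear (a point): Point on the cap's +x ear, 35 mm from the axis and 2 mm above the underside; shows how far the cap has turned.
- canister: Steel ink canister with a red band, 92 mm across, bolted to the bench by a round foot (150 mm across, 10 mm thick); does not move. Origin on its axis at the bench, z up; the underside of the seated cap is at z = 110 mm.
- collar_top (a point): Centre of the aluminium ring round the cap's foot, at its top (canister z = 120 mm); ring 88 mm across. Its lips hold the ears down but for two facing notches, at an angle not told: the ears meet them, each ended by a solid stop, after 1.4 to 2.2 rad of left turn from the start. The cap lifts off at the stop or up to 0.15 rad before it. Ears bear about 40 N in all.
- tray: Open square steel tray, 170 mm outside, walls 4 mm thick, rim 16 mm above the bench, inner floor 4 mm above the bench; does not move. Origin at the bench under its centre, z up.
- blue_can: Loose steel can with a blue band and black cap, 80 mm across, 129 mm high; origin at the centre of its underside. Leave alone.
- bowl: Loose steel bowl, 150 mm across, 60 mm high; origin at the centre of its underside. Leave alone.
- jar: Loose amber jar with white cap, 66 mm across, 100 mm high; origin at the centre of its underside. Leave alone.
- sponge: Loose yellow sponge, 70 x 110 x 30 mm; origin at the centre of its underside. Leave alone.
- sponge2: Loose dull yellow sponge, 70 x 110 x 30 mm; origin at the centre of its underside. Leave alone.
There are look-alikes about, which are no part of the job. There is more than one size of the cap; the one meant has the size given above.

How it is judged (in metres and radians):
On the way, in this order (a step that is already met when the one before it is completed fails the run):
1. the cap is broken loose: turned on its seat (distance of cap_ear from where it was at the start of the episode above 0.013 m and z of cap in the frame of canister below 0.115 m and horizontal distance between cap and canister below 0.006 m), for 0.05 s.
2. the cap is lifted off, clear above the canister (z of cap in the frame of canister above 0.125 m and horizontal distance between cap and canister below 0.04 m), for 0.05 s.
At the end, for the whole second after the job is handed in: The cap stands top up and flat on the tray's floor, inside its rim (underside within 3 mm of the floor, tilt under 0.08 rad), released and at rest (horizontal distance between cap and tray below 0.07 m and z of cap in the frame of tray between 0.001 and 0.007 m and angle between cap's own z axis and vertical below 0.08 rad and linear speed of cap below 0.02 m/s); the robot touches nothing.
It fails at once if the cap is driven into its end stops, or dragged against the collar, with over 40 N (contact force between cap and collar above 40 N).
It fails at once if the cap is dropped or pressed into the tray with over 60 N (contact force between cap and tray above 60 N).
It fails at once if the cap is let fall (loose from the fingers and faster than 0.6 m/s) (contact force between the fingers and cap below 0.1 N and linear speed of cap above 0.6 m/s).
It fails at once if a bystander (blue can, bowl, jar, sponges) is moved over 30 mm (distance of any of blue_can, bowl, jar, sponge, sponge2 from where it was at the start of the episode above 0.03 m).
It also fails if it takes over 72 s, if anything falls off the work surface, if the arm or the gripper's body presses on something with over 40 N, if the wrist force passes 120 N, or if a joint passes its speed limit or range.

## Working session

There is one attempt and no reset: what is moved stays moved. The work goes in short steps, Python scripts to look and compute and a shell command to move; the robot and the scene stay as the last step left them, time stands still between calls to the robot, and variables do not carry over. Pictures are saved under pics/ and viewed, at most 10 in all, crops included, and the job is handed in when it is done.

```bash
mkdir -p pics; python3 - <<'E'
from rig import *
import cv2,numpy as np
np.set_printoptions(precision=3,suppress=True)
for n in("side","top"):
    cv2.imwrite(f"pics/{n}0.png",capture(n)); m=camera_model(n); print(n,{k:(np.array(v)) for k,v in m.items()})
print(sense())
E
```

```text
side {'fx': array(438.142), 'fy': array(438.142), 'cx': array(255.802), 'cy': array(184.029), 'world_from_camera': array([[ -0.865,   0.314,  -0.392, 135.151],
       [ -0.502,  -0.569,   0.652, 766.288],
       [ -0.018,   0.76 ,   0.649, 847.66 ],
       [  0.   ,   0.   ,   0.   ,   1.   ]])}
top {'fx': array(392.04), 'fy': array(392.04), 'cx': array(253.196), 'cy': array(194.512), 'world_from_camera': array([[  -0.009,    0.993,   -0.119,  481.955],
       [  -1.   ,   -0.007,    0.023,    9.832],
       [   0.022,    0.12 ,    0.993, 1081.712],
       [   0.   ,    0.   ,    0.   ,    1.   ]])}
{'time_s': 0.1, 'joints': array([-1.467,  0.313,  1.498, -0.   ,  1.331, -0.223]), 'dq': array([ 0.001, -0.   , -0.002, -0.   , -0.   , -0.   ]), 'tau': array([  0.003, -41.29 , -26.014,  -0.   ,   0.003,  -0.   ]), 'eef_pos': array([ 168.5  , -496.981,  230.791]), 'ee_rot': array([-0.001,  0.987,  0.163,  0.   ]), 'force': array([-0.403,  0.274,  0.056]), 'wrist_torque': array([ 0.039,  0.015, -0.054]), 'grip_force': 0.0, 'grip_width': 0.9999009176759822}
```

View pics/side0.png

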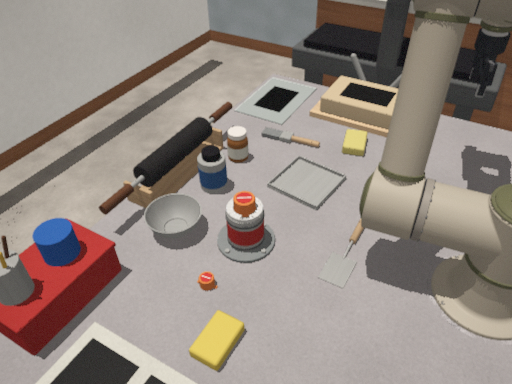

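View pics/top0.png

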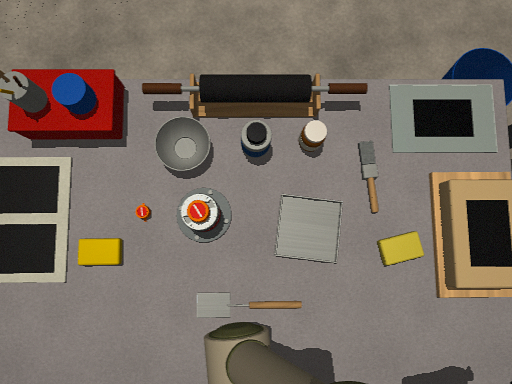

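The side view shows the canister cap at about (244,203), the tray at (307,181), and a small look-alike cap at (207,280). The top view has the canister cap at (198,211), the tray at (308,229), and the look-alike at (143,212).

```bash
cat > h.py <<'E'
from rig import *
import cv2,numpy as np
np.set_printoptions(precision=1,suppress=True)
def ray(n,p):
    m=camera_model(n);T=np.array(m["world_from_camera"])
    d=T[:3,:3]@np.array([(p[0]-m["cx"])/m["fx"],-(p[1]-m["cy"])/m["fy"],-1.])
    return T[:3,3],d/np.linalg.norm(d)
def plane(n,p,z):
    o,d=ray(n,p);return o+d*(z-o[2])/d[2]
def tri(ps,pt):
    A=[];b=[]
    for n,p in(("side",ps),("top",pt)):
        o,d=ray(n,p);P=np.eye(3)-np.outer(d,d);A.append(P);b.append(P@o)
    x=np.linalg.lstsq(np.vstack(A),np.hstack(b),rcond=None)[0]
    return x,np.linalg.norm(A[0]@(x-ray("side",ps)[0])),np.linalg.norm(A[1]@(x-ray("top",pt)[0]))
E
python3 - <<'E'
from h import *
s=cv2.imread("pics/side0.png");t=cv2.imread("pics/top0.png")
a=cv2.resize(s[175:265,205:290],None,fx=4.6,fy=4.6,interpolation=2);b=cv2.resize(t[175:250,165:240],None,fx=5.2,fy=5.2,interpolation=2)
H=max(a.shape[0],b.shape[0]);pad=lambda i:cv2.copyMakeBorder(i,0,H-i.shape[0],0,0,0)
cv2.imwrite("pics/crop0.png",np.hstack([pad(a),pad(b)]))
for n,i in(("side",s),("top",t)):
    h=cv2.cvtColor(i,cv2.COLOR_BGR2HSV)
    for nm,lo,hi in(("orange",(3,180,150),(14,255,255)),("red",(0,180,60),(3,255,255))):
        m=cv2.inRange(h,lo,hi);k,_,st,c=cv2.connectedComponentsWithStats(m)
        for j in range(1,k):
            if st[j][4]>30:print(n,nm,st[j],c[j])
E
```

```text
side red [228 225  35  20 256] [245.4 236.2]
side red [ 63 240  25  28 108] [ 79.1 254.2]
side red [   0  244  121  110 2210] [ 62.2 304.2]
side red [ 16 278  29  34 201] [ 33.6 294.7]
side red [  1 306  14  10  42] [  8.  309.5]
top orange [187 200  22  22 124] [196.9 209.3]
top orange [136 203  13  15  68] [141.6 210.5]
top red [   8   69  107   63 3831] [ 66.6 103.3]
top red [ 59 132  46   7 160] [ 81. 135.]
top red [194 203  11  13  72] [200.4 208. ]
top red [190 206  12  12  67] [193.8 212.5]
```

View pics/crop0.png

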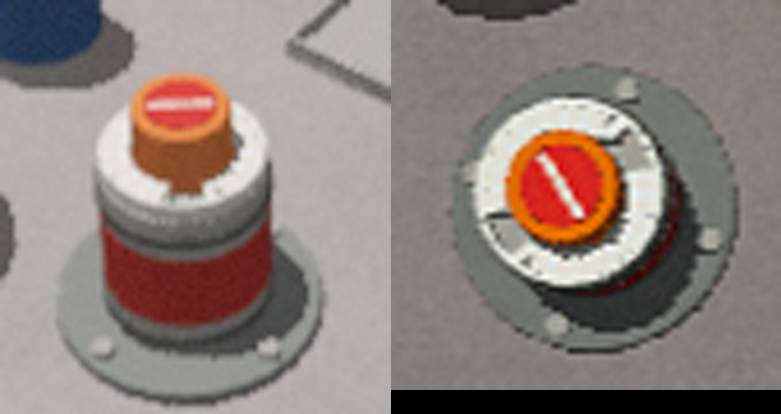

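The crop shows the cap's red disc centred at about (244.1,197.8) in the side view and (198.1,211.0) in the top view. The collar notches show at the upper right and lower left in the top view.

```bash
python3 - <<'E'
from h import *
I={n:cv2.imread(f"pics/{n}0.png") for n in("side","top")}
def orange(n,box):
    x0,y0,x1,y1=box;i=I[n][y0:y1,x0:x1];h=cv2.cvtColor(cv2.resize(i,None,fx=8,fy=8,interpolation=cv2.INTER_CUBIC),cv2.COLOR_BGR2HSV)
    return h
# red disc: hue near 0 or 180
def disc(n,box):
    h=orange(n,box);m=cv2.inRange(h,(0,150,170),(5,255,255))|cv2.inRange(h,(170,150,170),(180,255,255))
    m=cv2.morphologyEx(m,cv2.MORPH_CLOSE,np.ones((25,25)))
    c=max(cv2.findContours(m,0,1)[0],key=cv2.contourArea);e=cv2.fitEllipse(cv2.convexHull(c))
    return np.array(e[0])/8-0.4375+box[:2],np.array(e[1])/8
a=disc("side",(228,185,262,212));b=disc("top",(182,195,214,227));print(a,b,tri(a[0],b[0]))
print(plane("top",b[0],150),plane("side",a[0],150))
# orange extents top for diameter
h=orange("top",(182,195,214,227));m=cv2.inRange(h,(0,150,120),(18,255,255))|cv2.inRange(h,(170,150,120),(180,255,255))
c=max(cv2.findContours(m,0,1)[0],key=cv2.contourArea);e=cv2.minEnclosingCircle(c);q=np.array(e[0])/8-.44+[182,195];print("orange",q,e[1]/8*2,"mm dia",e[1]/4*(1082-150)/392)
# tray: grey-ish darker outline in both views
for n,box in(("side",(255,150,355,215)),("top",(265,185,350,272))):
    x0,y0,x1,y1=box;i=I[n][y0:y1,x0:x1].astype(int)
    m=((i[...,1]-i[...,2])>2).astype(np.uint8)*255
    m=cv2.morphologyEx(m,cv2.MORPH_CLOSE,np.ones((3,3)));c=max(cv2.findContours(m,0,1)[0],key=cv2.contourArea)
    r=cv2.convexHull(c);ap=cv2.approxPolyDP(r,4,True)[:,0]+[x0,y0];print(n,ap.tolist())
    P=[plane(n,p,16)[:2] for p in ap];print(np.array(P),[np.linalg.norm(P[k]-P[k-1]) for k in range(len(P))],np.mean(P,0))
E
```

```text
(array([243.7, 197.4]), array([10.2, 15.6])) (array([197.2, 210.3]), array([15.4, 15.7])) (array([557.1, 121.7, 149.8]), np.float64(0.15506879466132412), np.float64(0.15506879466139042))
[557.2 121.7 150. ] [556.8 121.8 150. ]
orange [197.5 210.5] 22.497634887695312 mm dia 53.489274784010284Traceback (most recent call last):
  File "<stdin>", line 21, in <module>
ValueError: max() iterable argument is empty
```

```bash
cat > go.py <<'E'
import sys
from h import *
from scipy.spatial.transform import Rotation as R
s=sense();q=s["ee_rot"];r=R.from_quat([q[1],q[2],q[3],q[0]])
t=np.array([float(v) for v in sys.argv[1:4]])
print("t",s["time_s"],"pos",s["eef_pos"],"units",np.round(r.inv().apply(t-s["eef_pos"])/25,2),"zaxis",np.round(r.apply([0,0,1]),3),"psi",np.round(np.arctan2(*r.apply([1,0,0])[[1,0]]),3),"j",np.round(s["joints"],2),"F",s["force"],"T",np.round(s["wrist_torque"],2),"gw",s["grip_width"],"gf",s["grip_force"])
E
R='[1,-0.8,0,0,0,0,85]'
python3 -m crank '[[[1,-0.8,0,0,0,0,85],[1,-0.8,0,0,0,0,85],[1,-0.8,0,0,0,0,85],[1,-0.8,0,0,0,0,85],[1,-0.8,0,0,0,0,85],[1,-0.8,0,0,0,0,85],[1,-0.8,0,0,0,0,85],[1,-0.8,0,0,0,0,85]]]' 40
python3 -m crank '[[[1,-0.8,0,0,0,0,85],[1,-0.8,0,0,0,0,85],[1,-0.8,0,0,0,0,85],[1,-0.8,0,0,0,0,85],[1,-0.8,0,0,0,0,85],[1,-0.8,0,0,0,0,85],[1,-0.8,0,0,0,0,85],[0,0,0,0,0,0,85]]]'
python3 go.py 557 121.5 200
python3 - <<'E'
from h import *
S=[(307,158),(346,178),(309,205),(269,183)];T=[(341,200),(336,262),(276,256),(281,194)]
I={n:cv2.imread(f"pics/{n}0.png") for n in("side","top")}
for n,l in(("side",S),("top",T)):
    P=np.array([plane(n,p,16)[:2] for p in l]);print(n,P.tolist(),P.mean(0),[float(np.linalg.norm(P[k]-P[k-1])) for k in range(4)])
b=I["top"][225,255:350];print("row225",b.sum(1)//3);b=I["top"][180:275,308];print("col308",b.sum(1)//3)
E
```

```text
time_s: 0.9
eef_pos: [307.0, -280.2, 231.1]
ee_rot: [-0.0, 0.987, 0.163, -0.0]
force: [0.3, -0.3, 0.2]
grip_width: 0.995
grip_force: 0.0
time_s: 1.7
eef_pos: [428.3, -90.3, 231.0]
ee_rot: [-0.0, 0.986, 0.164, -0.0]
force: [0.2, 0.7, 0.1]
grip_width: 0.998
grip_force: 0.0
t 1.7 pos [428.3 -90.3 231. ] units [ 7.6 -6.3  1.2] zaxis [-0.  0. -1.] psi 0.33 j [-0.5  0.1  1.7  0.   1.3  0.8] F [0.2 0.7 0.1] T [-0.  0.  0.] gw 0.9979013957283341 gf 0.0
side [[559.7059027138587, -254.7917554655328], [417.5179544273131, -221.28699885463163], [463.8182611360632, -62.61535130664856], [605.58107295388, -91.41790656488104]] [ 511.7 -157.5] [169.69250351492823, 146.0821048366058, 165.28886876288945, 144.65919260073755]
top [[593.3798534803109, -255.84658056109427], [425.47749153007607, -236.21092273453965], [443.09614772330656, -74.5170108493965], [611.0826273621382, -90.99049705304675]] [ 518.3 -164.4] [165.80384939054775, 169.0466273155108, 162.6509704452319, 168.79227793103996]
row225 [126 123 129 126 122 127 126 126 124 124 125 121 118 125 130 125 125 124
 124 125 127 133 130 121 135 156 153 152 152 152 151 151 153 152 154 152
 151 153 152 154 151 151 149 148 152 147 152 149 150 147 147 149 148 150
 148 148 149 152 150 151 148 146 149 146 145 147 142 141 142 140 139 138
 139 139 140 138 139 140 137 136 139 139 139 109  98 130 128 124 128 126
 124 128 131 127 128]
col308 [126 122 121 129 128 133 127 126 126 128 126 124 128 128 130 129 109 159
  49  53 151 148 143 148 143 144 147 145 147 148 148 146 146 145 147 150
 145 146 144 146 142 145 144 145 147 150 151 150 143 151 150 146 147 148
 147 147 143 142 147 144 146 149 150 147 144 147 147 144 141 145 150 148
 149 145 149 143 142 146 124 127  42 125 127 125 126 125 126 126 125 125
 129 127 129 129 128]
```

```bash
python3 -m crank '[[[1,-0.8,0,0,0,0,85],[1,-0.8,0.2,0,0,0,85],[1,-0.8,0.2,0,0,0,85],[1,-0.8,0.2,0,0,0,85],[1,-0.8,0.2,0,0,0,85],[1,-0.8,0.2,0,0,0,85],[1,-0.8,0.2,0,0,0,85],[0.6,-0.7,0,0,0,0,85]]]'
python3 -m crank '[[[0,0,0,0,0,0,85],[0,0,0,0,0,0,85],[0,0,0,0,0,0,85],[0,0,0,0,0,0,85],[0,0,0,0,0,0,85],[0,0,0,0,0,0,85],[0,0,0,0,0,0,85],[0,0,0,0,0,0,85]]]'
python3 go.py 557 121.5 122
python3 - <<'E'
from h import *
for n in("side","top"):cv2.imwrite(f"pics/{n}1.png",capture(n))
s=cv2.imread("pics/side1.png")[130:280,170:330];cv2.imwrite("pics/c1.png",cv2.resize(s,None,fx=3.5,fy=3.5,interpolation=2))
E
```

```text
time_s: 2.5
eef_pos: [557.2, 118.1, 200.1]
ee_rot: [-0.0, 0.987, 0.163, -0.001]
force: [-0.6, -0.4, 0.4]
grip_width: 0.996
grip_force: 0.0
time_s: 3.3
eef_pos: [556.7, 117.4, 201.3]
ee_rot: [0.0, 0.987, 0.163, 0.0]
force: [0.6, 0.4, -0.1]
grip_width: 0.995
grip_force: 0.0
t 3.3 pos [556.7 117.4 201.3] units [ 0.1 -0.1  3.2] zaxis [ 0. -0. -1.] psi 0.327 j [ 0.   0.4  1.4 -0.   1.3  1.2] F [ 0.6  0.4 -0.1] T [ 0.  0. -0.] gw 0.9954092543472252 gf 0.0
```

View pics/c1.png

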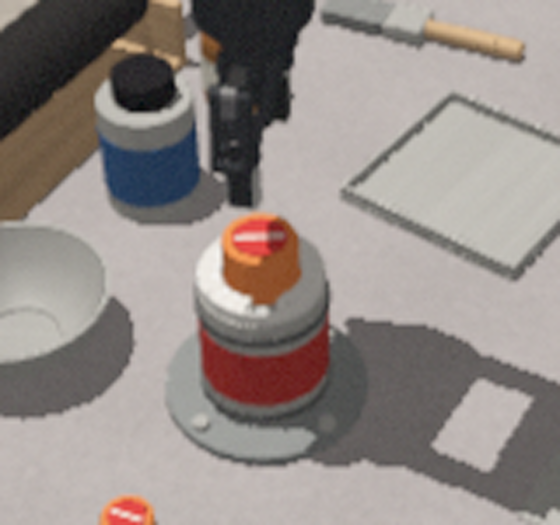

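The crop shows the gripper above the cap with its fingers clear of the blue can. Next is the descent.

```bash
python3 -m crank '[[[0.06,-0.15,0.5,0,0,0,85],[0,0,0.5,0,0,0,85],[0,0,0.5,0,0,0,85],[0,0,0.5,0,0,0,85],[0,0,0.5,0,0,0,85],[0,0,0.4,0,0,0,85],[0,0,0.2,0,0,0,85],[0,0,0,0,0,0,85]]]'
python3 -m crank '[[[0,0,0,0,0,0,85],[0,0,0,0,0,0,75],[0,0,0,0,0,0,70],[0,0,0,0,0,0,65],[0,0,0,0,0,0,62],[0,0,0,0,0,0,60],[0,0,0,0,0,0,58],[0,0,0,0,0,0,58]]]' 20
python3 go.py 557 121.5 122
```

```text
time_s: 4.2
eef_pos: [556.8, 121.4, 123.1]
ee_rot: [-0.0, 0.987, 0.163, -0.001]
force: [-0.4, -0.8, -0.3]
grip_width: 0.995
grip_force: 0.0
time_s: 5.0
eef_pos: [557.0, 121.5, 123.8]
ee_rot: [-0.0, 0.987, 0.163, 0.0]
force: [0.0, -0.9, -0.8]
grip_width: 0.682
grip_force: 0.0
t 5.0 pos [557.  121.5 123.8] units [ 0.  -0.   0.1] zaxis [ 0.  0. -1.] psi 0.327 j [0.  0.5 1.5 0.  1.1 1.2] F [ 0.  -0.9 -0.8] T [-0.  0. -0.] gw 0.682130488012252 gf 0.0
```

```bash
python3 -m crank '[[[0,0,0,0,0,0,48],[0,0,0,0,0,0,48],[0,0,0,0,0,0,44],[0,0,0,0,0,0,44],[0,0,0,0,0,0,44],[0,0,0,0,0,0,44],[0,0,0,0,0,0,44],[0,0,0,0,0,0,44]]]' 20
python3 go.py 557 121.5 122
```

```text
time_s: 5.8
eef_pos: [556.9, 121.6, 123.9]
ee_rot: [-0.0, 0.987, 0.163, -0.0]
force: [-3.0, 3.1, 5.4]
grip_width: 0.6
grip_force: 21.4
t 5.8 pos [556.9 121.6 123.9] units [0.  0.  0.1] zaxis [-0.  0. -1.] psi 0.327 j [0.  0.5 1.5 0.  1.1 1.2] F [-3.   3.1  5.4] T [ 0.5  0.5 -0. ] gw 0.5999768529886965 gf 21.392948627471924
```

```bash
python3 -m crank '[[[0,0,0,0,0,0,40],[0,0,0,0,0,0,40],[0,0,0,0,0,0,40],[0,0,0,0,0,-0.9,40],[0,0,0,0,0,-0.9,40],[0,0,0,0,0,-0.9,40],[0,0,0,0,0,-0.8,40],[0,0,0,0,0,0,40]]]' 70
python3 go.py 557 121.5 122
python3 - <<'E'
from h import *
for n in("side","top"):cv2.imwrite(f"pics/{n}2.png",capture(n))
s=cv2.imread("pics/side2.png")[160:260,200:300];cv2.imwrite("pics/c2.png",cv2.resize(s,None,fx=5,fy=5,interpolation=2))
E
```

```text
time_s: 6.6
eef_pos: [557.6, 121.2, 124.3]
ee_rot: [0.001, 0.917, 0.398, 0.001]
force: [-0.1, -0.4, 5.5]
grip_width: 0.59
grip_force: 72.0
t 6.6 pos [557.6 121.2 124.3] units [-0.  -0.   0.1] zaxis [ 0. -0. -1.] psi 0.819 j [ 0.   0.5  1.5 -0.   1.1  0.8] F [-0.1 -0.4  5.5] T [0.1 0.1 0. ] gw 0.5899861195484893 gf 71.98136687278748
```

View pics/c2.png

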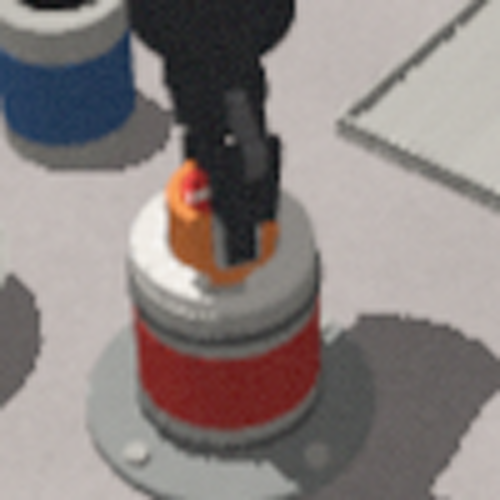

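The cap has broken loose: the ear no longer shows in the front notch and the residual torque is zero. I'll continue with a 20 N grip.

```bash
python3 -m crank '[[[0,0,0,0,0,0,44],[0,0,0,0,0,0,44],[0,0,0,0,0,-0.7,44],[0,0,0,0,0,-0.7,44],[0,0,0,0,0,-0.7,44],[0,0,0,0,0,-0.7,44],[0,0,0,0,0,-0.7,44],[0,0,0,0,0,-0.5,44]]]' 20
python3 go.py 557 121.5 122
python3 -m crank '[[[0,0,0,0,0,-0.3,44],[0,0,0,0,0,-0.3,44],[0,0,0,0,0,-0.3,44],[0,0,0,0,0,0,44],[0,0,0,0,0,0,44],[0,0,0,0,0,0,44],[0,0,0,0,0,0,44],[0,0,0,0,0,0,44]]]'
python3 go.py 557 121.5 122
```

```text
time_s: 7.5
eef_pos: [557.6, 121.4, 124.3]
ee_rot: [0.001, 0.772, 0.636, 0.001]
force: [-0.0, 2.8, 6.2]
grip_width: 0.584
grip_force: 71.9
t 7.5 pos [557.6 121.4 124.3] units [-0.  -0.   0.1] zaxis [ 0.  0. -1.] psi 1.377 j [ 0.   0.5  1.5 -0.   1.1  0.2] F [-0.   2.8  6.2] T [ 0.4  0.2 -0.1] gw 0.5839596897438754 gf 71.93355202674866
time_s: 8.3
eef_pos: [557.6, 121.3, 124.3]
ee_rot: [0.001, 0.732, 0.682, 0.001]
force: [0.0, 1.2, 6.7]
grip_width: 0.588
grip_force: 72.0
t 8.3 pos [557.6 121.3 124.3] units [ 0.  -0.   0.1] zaxis [ 0. -0. -1.] psi 1.5 j [ 0.   0.5  1.5 -0.   1.1  0.1] F [0.  1.2 6.7] T [0.2 0.2 0. ] gw 0.5884965145200686 gf 72.01849937438965
```

The grip stayed at 72 N, so I'll open slightly and re-grip at 20 N before going nearer the stop.

```bash
python3 -m crank '[[[0,0,0,0,0,0,58],[0,0,0,0,0,0,58],[0,0,0,0,0,0,58],[0,0,0,0,0,0,44],[0,0,0,0,0,0,44],[0,0,0,0,0,0,44],[0,0,0,0,0,0,44],[0,0,0,0,0,0,44]]]' 20
python3 go.py 557 121.5 122
```

```text
time_s: 9.1
eef_pos: [557.0, 121.4, 123.7]
ee_rot: [-0.0, 0.732, 0.682, -0.0]
force: [0.7, -0.5, -0.2]
grip_width: 0.601
grip_force: 21.1
t 9.1 pos [557.  121.4 123.7] units [0.  0.  0.1] zaxis [-0. -0. -1.] psi 1.5 j [ 0.   0.5  1.5 -0.   1.1  0.1] F [ 0.7 -0.5 -0.2] T [-0.1 -0.  -0. ] gw 0.6010169597374059 gf 21.12295925617218
```

Grip is now 21 N. I'll turn in small steps and watch the torque about z.

```bash
sed -i 's/precision=1/precision=2/' h.py
python3 -m crank '[[[0,0,0,0,0,-0.2,44],[0,0,0,0,0,-0.2,44],[0,0,0,0,0,-0.2,44],[0,0,0,0,0,-0.2,44],[0,0,0,0,0,-0.2,44],[0,0,0,0,0,-0.2,44],[0,0,0,0,0,-0.1,44],[0,0,0,0,0,0,44]]]'
python3 go.py 557 121.5 122 | grep -o 'psi.*'
python3 -m crank '[[[0,0,0,0,0,-0.1,44],[0,0,0,0,0,-0.1,44],[0,0,0,0,0,-0.1,44],[0,0,0,0,0,-0.1,44],[0,0,0,0,0,-0.1,44],[0,0,0,0,0,-0.1,44],[0,0,0,0,0,0,44],[0,0,0,0,0,0,44]]]'
python3 go.py 557 121.5 122 | grep -o 'psi.*'
```

```text
time_s: 9.9
eef_pos: [557.0, 121.5, 123.8]
ee_rot: [0.0, 0.667, 0.745, 0.0]
force: [1.2, 0.5, -1.4]
grip_width: 0.597
grip_force: 21.1
psi 1.682 j [ 0.01  0.51  1.5  -0.    1.13 -0.1 ] F [ 1.22  0.5  -1.45] T [-0.04  0.03 -0.01] gw 0.5972104504110736 gf 21.077871322631836
time_s: 10.7
eef_pos: [557.0, 121.5, 123.8]
ee_rot: [-0.0, 0.635, 0.772, -0.0]
force: [0.2, 0.4, -1.8]
grip_width: 0.603
grip_force: 21.1
psi 1.765 j [ 0.01  0.51  1.5  -0.    1.13 -0.18] F [ 0.16  0.43 -1.84] T [ 0.05 -0.03  0.06] gw 0.6032109751998282 gf 21.079127490520477
```

```bash

python3 -m crank '[[[0,0,0,0,0,-0.1,44],[0,0,0,0,0,-0.1,44],[0,0,0,0,0,-0.1,44],[0,0,0,0,0,-0.1,44],[0,0,0,0,0,-0.1,44],[0,0,0,0,0,-0.1,44],[0,0,0,0,0,-0.1,44],[0,0,0,0,0,0,44]]]' >/dev/null
python3 go.py 557 121.5 122 | grep -o 'psi.*'
python3 -m crank '[[[0,0,0,0,0,-0.1,44],[0,0,0,0,0,-0.1,44],[0,0,0,0,0,-0.1,44],[0,0,0,0,0,-0.1,44],[0,0,0,0,0,-0.1,44],[0,0,0,0,0,-0.1,44],[0,0,0,0,0,-0.1,44],[0,0,0,0,0,0,44]]]' >/dev/null
python3 go.py 557 121.5 122 | grep -o 'psi.*'
```

```text
psi 1.863 j [ 0.01  0.51  1.5  -0.    1.13 -0.28] F [ 0.23  0.54 -0.61] T [-0.01  0.02 -0.03] gw 0.6046865666826035 gf 21.078472137451172
psi 1.961 j [ 0.01  0.51  1.5   0.    1.13 -0.38] F [-0.1  -0.63 -1.24] T [-0.04 -0.01 -0.02] gw 0.5990410655950216 gf 21.079478859901428
```

```bash

python3 -m crank '[[[0,0,0,0,0,-0.1,44],[0,0,0,0,0,-0.1,44],[0,0,0,0,0,-0.1,44],[0,0,0,0,0,-0.1,44],[0,0,0,0,0,-0.1,44],[0,0,0,0,0,-0.1,44],[0,0,0,0,0,-0.1,44],[0,0,0,0,0,0,44]]]' >/dev/null
python3 go.py 557 121.5 122 | grep -o 'psi.*'
python3 -m crank '[[[0,0,0,0,0,-0.1,44],[0,0,0,0,0,-0.1,44],[0,0,0,0,0,-0.1,44],[0,0,0,0,0,-0.1,44],[0,0,0,0,0,-0.1,44],[0,0,0,0,0,-0.1,44],[0,0,0,0,0,-0.1,44],[0,0,0,0,0,0,44]]]' >/dev/null
python3 go.py 557 121.5 122 | grep -o 'psi.*'
```

```text
psi 2.059 j [ 0.01  0.51  1.5   0.    1.13 -0.48] F [-0.04  0.53 -0.76] T [ 0.02 -0.02  0.01] gw 0.6001179142083823 gf 21.080359518527985
psi 2.157 j [ 0.01  0.51  1.5  -0.    1.13 -0.58] F [-0.17  0.37 -1.13] T [ 0.09  0.01 -0.5 ] gw 0.6020097251179282 gf 21.252340972423553
```

The torque jumped to −0.5 N·m after 1.83 rad, so this is the end stop. I'll unload a touch and lift gently.

```bash

python3 -m crank '[[[0,0,0,0,0,0.1,44],[0,0,0,0,0,0.1,44],[0,0,0,0,0,0.1,44],[0,0,0,0,0,0,44],[0,0,-0.04,0,0,0,44],[0,0,-0.04,0,0,0,44],[0,0,-0.04,0,0,0,44],[0,0,0,0,0,0,44]]]' >/dev/null
python3 go.py 557 121.5 122 | grep -o 'pos.*'
python3 -m crank '[[[0,0,-0.03,0,0,0,44],[0,0,-0.03,0,0,0,44],[0,0,-0.03,0,0,0,44],[0,0,-0.03,0,0,0,44],[0,0,0,0,0,0,44],[0,0,0,0,0,0,44],[0,0,0,0,0,0,44],[0,0,0,0,0,0,44]]]' >/dev/null
python3 go.py 557 121.5 122 | grep -o 'pos.*'
```

```text
pos [557.06 121.46 126.99] units [ 0.  -0.   0.2] zaxis [ 0.  0. -1.] psi 2.114 j [ 0.01  0.51  1.5   0.    1.14 -0.53] F [ 0.62 -0.69 -1.47] T [ 0.05 -0.06  0.  ] gw 0.6010079707339511 gf 21.234188675880432
pos [556.97 121.46 129.76] units [0.   0.   0.31] zaxis [-0. -0. -1.] psi 2.114 j [ 0.01  0.51  1.49 -0.    1.14 -0.53] F [ 0.24  0.66 -1.04] T [-0.02  0.06 -0.04] gw 0.6001417068838083 gf 21.234624981880188
```

The cap has risen 6 mm with no load, so it is free. Next I'll lift it and look.

```bash

python3 -m crank '[[[0,0,-0.1,0,0,0,44],[0,0,-0.1,0,0,0,44],[0,0,-0.2,0,0,0,44],[0,0,-0.3,0,0,0,44],[0,0,-0.5,0,0,0,44],[0,0,-0.5,0,0,0,44],[0,0,-0.5,0,0,0,44],[0,0,-0.3,0,0,0,44]]]' >/dev/null
python3 go.py 518 -164 230
python3 - <<'E'
from h import *
for n in("side","top"):cv2.imwrite(f"pics/{n}3.png",capture(n))
s=cv2.imread("pics/side3.png")[110:260,190:360];cv2.imwrite("pics/c3.png",cv2.resize(s,None,fx=3.5,fy=3.5,interpolation=2))
E
```

```text
t 16.3 pos [557.38 121.47 194.15] units [-8.96 -7.25 -1.44] zaxis [ 0. -0. -1.] psi 2.114 j [ 0.01  0.44  1.41 -0.    1.28 -0.53] F [ 0.59  0.04 -2.08] T [0.04 0.01 0.02] gw 0.6037638566976443 gf 21.236289739608765
```

View pics/c3.png

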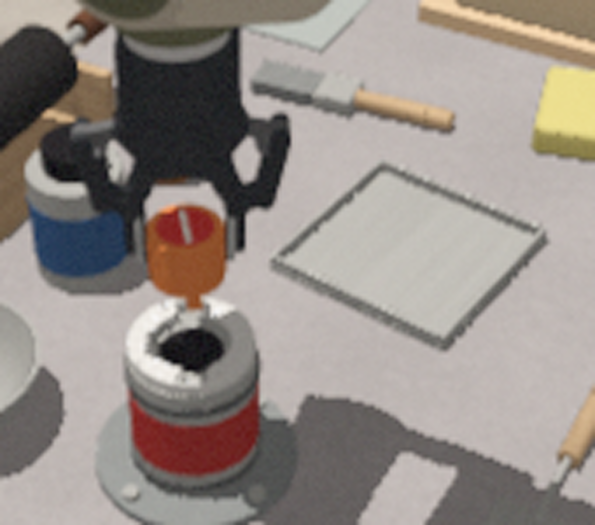

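The crop shows the cap held level in the fingers and the open canister below. The tray corners in full-picture side pixels are about (299.4,157.1), (345.7,177.7), (317.1,209.1) and (268,185.7).

```bash
python3 - <<'E'
from h import *
S=[(299.4,157.1),(345.7,177.7),(317.1,209.1),(268,185.7)];T=[(341,200),(336,262),(276,256),(281,194)]
for n,l in(("side",S),("top",T)):
    P=np.array([plane(n,p,16)[:2] for p in l]);print(n,P.tolist(),P.mean(0),[float(np.linalg.norm(P[k]-P[k-1])) for k in range(4)])
for a,b in zip(S,T):print(tri(a,b))
E
python3 -m crank '[[[-1,-0.8,-0.2,0,0,0,44],[-1,-0.8,-0.2,0,0,0,44],[-1,-0.8,0,0,0,0,44],[-1,-0.8,0,0,0,0,44],[-1,-0.8,0,0,0,0,44],[-1,-0.8,0,0,0,0,44],[-1,-0.8,0,0,0,0,44],[-0.8,-0.7,0,0,0,0,44]]]'
```

```text
side [[582.5555467259294, -247.59148470765308], [418.79795980037534, -222.166228420249], [437.6591164216484, -58.46498571442214], [602.283311958771, -79.39042633803501]] [ 510.32 -151.9 ] [169.3540101613829, 165.71961541398946, 164.78422282647156, 165.9487867431912]
top [[593.3798534803109, -255.84658056109427], [425.47749153007607, -236.21092273453965], [443.09614772330656, -74.5170108493965], [611.0826273621382, -90.99049705304675]] [ 518.26 -164.39] [165.80384939054775, 169.0466273155108, 162.6509704452319, 168.79227793103996]
(array([ 591.59, -259.99,    4.72]), np.float64(3.2570037348666503), np.float64(3.2570037348668177))
(array([ 424.3 , -239.86,    0.93]), np.float64(0.4125019715725912), np.float64(0.4125019715725125))
(array([443.15, -75.56,  -0.89]), np.float64(0.73232030931877), np.float64(0.7323203093188546))
(array([611.43, -92.92,   2.18]), np.float64(1.4666721920443233), np.float64(1.4666721920438968))
time_s: 17.2
eef_pos: [522.4, -128.4, 201.8]
ee_rot: [-0.0, 0.492, 0.871, -0.0]
force: [0.6, 0.5, -0.0]
grip_width: 0.597
grip_force: 21.3
```

```bash
python3 go.py 517 -165 50
python3 -m crank '[[[-0.6,-1,0,0,0,0,44],[-0.2,-0.3,0.6,0,0,0,44],[0,0,0.9,0,0,0,44],[0,0,0.9,0,0,0,44],[0,0,0.9,0,0,0,44],[0,0,0.9,0,0,0,44],[0,0,0.9,0,0,0,44],[0,0,0.6,0,0,0,44]]]'
python3 go.py 517 -165 19
```

```text
t 17.2 pos [ 522.42 -128.43  201.79] units [-1.14 -0.94  6.07] zaxis [-0.  0. -1.] psi 2.113 j [-0.46  0.37  1.5  -0.    1.27 -1.  ] F [ 0.56  0.49 -0.02] T [-0.01 -0.   -0.06] gw 0.5966154356208813 gf 21.346324682235718
time_s: 18.0
eef_pos: [504.7, -160.4, 57.9]
ee_rot: [-0.001, 0.492, 0.871, 0.0]
force: [0.2, -0.0, -0.6]
grip_width: 0.601
grip_force: 21.4
t 18.0 pos [ 504.66 -160.38   57.88] units [-0.42  0.33  1.55] zaxis [-0.  0. -1.] psi 2.114 j [-0.53  0.53  1.68 -0.    0.94 -1.07] F [ 0.24 -0.05 -0.61] T [-0.   -0.    0.02] gw 0.6012051099547113 gf 21.38127565383911
```

Next I'll go down to about 22 mm, then creep until contact.

```bash

python3 -m crank '[[[-0.2,0.15,0.2,0,0,0,44],[-0.2,0.15,0.3,0,0,0,44],[0,0,0.3,0,0,0,44],[0,0,0.3,0,0,0,44],[0,0,0.2,0,0,0,44],[0,0,0.1,0,0,0,44],[0,0,0,0,0,0,44],[0,0,0,0,0,0,44]]]' >/dev/null
python3 go.py 517 -165 18
python3 -m crank '[[[0,0,0.04,0,0,0,44],[0,0,0.04,0,0,0,44],[0,0,0.04,0,0,0,44],[0,0,0.02,0,0,0,44],[0,0,0,0,0,0,44],[0,0,0,0,0,0,44],[0,0,0,0,0,0,44],[0,0,0,0,0,0,44]]]' >/dev/null
python3 go.py 517 -165 18
```

```text
t 18.8 pos [ 517.15 -165.55   25.06] units [0.02 0.01 0.28] zaxis [ 0. -0. -1.] psi 2.114 j [-0.53  0.6   1.66  0.    0.88 -1.07] F [-0.18 -0.25 -0.79] T [-0.01 -0.01  0.04] gw 0.5980381502941522 gf 21.381638646125793
t 19.6 pos [ 517.07 -165.48   21.33] units [0.02 0.01 0.13] zaxis [ 0. -0. -1.] psi 2.114 j [-0.53  0.61  1.66  0.    0.87 -1.07] F [ 0.1  -0.5  -1.48] T [-0.04 -0.06 -0.05] gw 0.6045775587657887 gf 21.382111608982086
```

```bash

python3 -m crank '[[[0,0,0.04,0,0,0,44],[0,0,0.04,0,0,0,44],[0,0,0.02,0,0,0,44],[0,0,0,0,0,0,44],[0,0,0,0,0,0,44],[0,0,0,0,0,0,44],[0,0,0,0,0,0,44],[0,0,0,0,0,0,44]]]' >/dev/null
python3 go.py 517 -165 18
python3 -m crank '[[[0,0,0.02,0,0,0,44],[0,0,0.02,0,0,0,44],[0,0,0,0,0,0,44],[0,0,0,0,0,0,44],[0,0,0,0,0,0,44],[0,0,0,0,0,0,44],[0,0,0,0,0,0,44],[0,0,0,0,0,0,44]]]' >/dev/null
python3 go.py 517 -165 18
```

```text
t 20.4 pos [ 517.04 -165.48   18.82] units [0.02 0.01 0.03] zaxis [ 0. -0. -1.] psi 2.114 j [-0.53  0.61  1.66  0.    0.87 -1.07] F [-0.25 -0.46 -1.06] T [-0.04  0.01 -0.01] gw 0.6028530098631595 gf 21.381777226924896
t 21.2 pos [ 517.07 -165.5    17.81] units [ 0.02  0.01 -0.01] zaxis [ 0. -0. -1.] psi 2.114 j [-0.53  0.61  1.66  0.    0.87 -1.07] F [-0.27 -0.06 -1.31] T [ 0.05 -0.04  0.  ] gw 0.6024213301811854 gf 21.43258363008499
```

```bash

python3 -m crank '[[[0,0,0.02,0,0,0,44],[0,0,0.02,0,0,0,44],[0,0,0,0,0,0,44],[0,0,0,0,0,0,44],[0,0,0,0,0,0,44],[0,0,0,0,0,0,44],[0,0,0,0,0,0,44],[0,0,0,0,0,0,44]]]' >/dev/null
python3 go.py 517 -165 18
```

```text
t 22.0 pos [ 517.09 -165.48   17.71] units [ 0.02  0.01 -0.01] zaxis [ 0. -0. -1.] psi 2.114 j [-0.53  0.61  1.66 -0.    0.87 -1.07] F [-3.13  1.83  9.87] T [ 0.22  0.68 -0.04] gw 0.6008778958110987 gf 22.375709116458893
```

Contact at 10 N, with the TCP at 17.7 mm as predicted. I'll release slowly and rise.

```bash

python3 -m crank '[[[0,0,0,0,0,0,54],[0,0,0,0,0,0,57],[0,0,0,0,0,0,60],[0,0,0,0,0,0,66],[0,0,0,0,0,0,72],[0,0,0,0,0,0,72],[0,0,-0.1,0,0,0,72],[0,0,-0.3,0,0,0,72]]]'
python3 -m crank '[[[0,0,-0.5,0,0,0,72],[0,0,-0.5,0,0,0,72],[0,0,-0.8,0,0,0,72],[0,0,-1,0,0,0,72],[0,0,-1,0,0,0,72],[0,0,-1,0,0,0,72],[0,0,-1,0,0,0,72],[0,0,-1,0,0,0,72]]]'
python3 -m crank '[[[0,0,0,0,0,0,72],[0,0,0,0,0,0,72],[0,0,0,0,0,0,72],[0,0,0,0,0,0,72],[0,0,0,0,0,0,72],[0,0,0,0,0,0,72],[0,0,0,0,0,0,72],[0,0,0,0,0,0,72]]]' >/dev/null
python3 - <<'E'
from h import *
for n in("side","top"):cv2.imwrite(f"pics/{n}4.png",capture(n))
E
```

```text
time_s: 22.8
eef_pos: [516.7, -165.3, 26.7]
ee_rot: [-0.001, 0.491, 0.871, 0.0]
force: [0.5, -0.4, 0.8]
grip_width: 0.84
grip_force: 0.0
time_s: 23.6
eef_pos: [516.9, -165.4, 199.2]
ee_rot: [0.001, 0.491, 0.871, -0.0]
force: [-0.3, 0.0, -0.1]
grip_width: 0.842
grip_force: 0.0
```

View pics/side4.png

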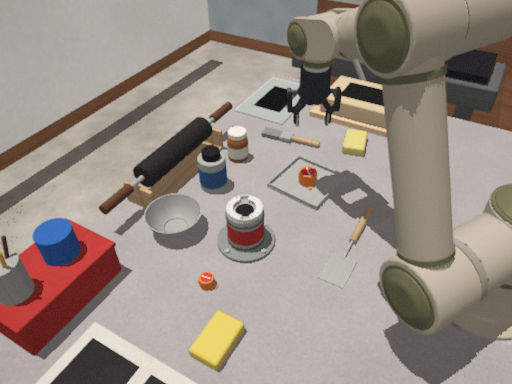

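The cap stands top up in the middle of the tray at (308,177), the gripper is clear above it, and the bystanders haven't moved.

```bash
python3 -c "
from rig import *
print(finish_job())"
```

```text
the job is handed in; nothing more can be done
None
```

The cap was broken loose, spun lightly to its end stop at about 1.83 rad, lifted off and set down gently (about 10 N contact) top up in the tray, and the job is handed in at about 24.5 s; no verdict was shown.

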